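# Hang the order pail on the spring scale

### The arm

A 6-joint arm with a two-finger parallel gripper is mounted at the origin on the work surface. World frame = base frame: x ahead of the robot, y to its left, z up, the work surface at z = 0. Lengths are in m, angles in rad, forces in N, time in s.
With the tool pointing down it reaches from about 0.425 to 0.95 m from the base axis. Payload 3.5 kg.
Tool frame: the origin (TCP) lies midway between the tips of the shut fingers; the grasp point (between the pads) lies 19 mm behind it; z points along the fingers, y is the line along which they close (so a half turn about z gives the same grasp; the last joint's range is limited). The gripper opens to 85 mm and grips with 20 to 120 N. Pads are 22 mm wide; open, the fingers measure 114 mm over their backs; the gripper's body (76 mm by 85 mm) begins 54 mm behind the grasp point. The pads swing forward as they close: fully open they stand 13 mm farther back than shut.
Start: joints at [-1.282, 0.286, 1.577, -0, 1.279, -0.15], TCP at [0.287, -0.611, 0.194] pointing down, gripper open.
Joint ranges: [-2.77, 2.77], [-0.9, 2.22], [0.21, 2.48], [-1.53, 4.67], [0.24, 2.81], [-2.84, 2.84]. Speed limits (rad/s): [2.79, 2.79, 3.14, 3.14, 3.14, 3.14].

### API

Orientations are given as a unit quaternion [x, y, z, w].
In Python, from plant import ctrl gives the robot as it stands.
- The arm moves only by the tool move_arm, never from a script. Its argument "plan" is a list of rows, each an object of numbers: "x", "y", "z": the shift along the tool's x, y, z in m; "yaw": the turn about the tool's z in rad; "fingers": the closure, from 0 (fully open) to 1 (shut). In form: [{"x": .., "y": .., "z": .., "yaw": .., "fingers": ..}, ...]. A call has 1 to 5 rows; each row is the pose to reach, as a shift and turn from the pose commanded when the call began, along the tool's axes at that moment; what a row does not reach only later rows make up. A row lasts 1/10 s, in which the tool goes at most 50 mm and 8.59 degrees, less where a joint would pass 70% of its speed; a pose out of reach is approached as far as the arm can. A call with a gripper value outside its range is refused whole. The fingers move at their own pace and stop on an object; "force" is the grip in N (left out, the last holds). Time passes only in rows, so rows that repeat a pose let the fingers close. It gives the time, the measured TCP pose, the force, the opening and the grip force at its end, in the units of the state.
- ctrl.get_state(): the state, without advancing time (a new reading comes with each control period).
- ctrl.read_camera(name): name is "side" or "top" or "wrist"; returns the picture (384x512x3 uint8, red, green, blue); there is no depth.
- ctrl.camera_model(name): a dict with "intrinsics" (3x3 intrinsics, pixels), "cam_to_world" (4x4, takes a point from camera to world coordinates); the wrist camera has in their place "tool_from_camera" (4x4, takes a point from camera to tool coordinates, whose origin is the TCP and whose axes are the flange's). Camera axes: x right, y up, looking along -z (the intrinsics and any distortion apply to the point x, -y, -z); pixel columns grow to the right and rows downward; lengths in m; the calibration is good to about 2 mm. A picture is of the moment at which its call begins: read the wrist's pose just before it. camera_model takes no time and is no camera call.
- ctrl.sign_off(): hands the job in; it is judged then, once.
The state is a dict: "time": time; "qpos": joint angles; "dq": joint speeds; "joint_efforts": joint torques, N m; "eef_pos": TCP position; "tcp_rot": TCP orientation; "contact_force": force on the tool from outside, world axes, zero at the start; "wrist_torque": the same for the moment, N m; "opening": opening from 0.0 (shut) to 1.0 (fully open); "finger_force": force on a finger pad.
Only numpy, scipy, OpenCV 4.12 (cv2) and the standard library are available. Lean on these libraries where they do the work, as an engineer would, in place of code of your own. Each camera call takes 0.05 s, during which the arm holds its last target. There are 200 camera calls.

### The job

Pick up the steel pail of amber jars by its blue swinging handle and hang it by that handle on the hook of the spring weighing stand. The hook sinks as it takes the load: keep hold and lower the pail slowly and gently until the spring carries exactly its whole weight, then let go so that it neither drops nor bounces, and never push the hook down to its stop. Leave the pail hanging still and plumb, clear of the table, and leave everything else on the bench in its place.

Things in the scene. Friction and masses are not known exactly. Their poses are not given: they have to be found in the camera images.
- pail: open round steel pail with three amber jars packed in it, 80 mm high, diameter 100 at the base and 116 at the rim, handle ears out to y = +-66 mm; total mass with contents and handle roughly 0.25 to 0.6 kg, not known beforehand. Origin: centre of its underside; z up along its axis. Its swinging handle is pivoted on an axis along the pail's y, 72 mm above the origin
- bail (a joint): lean of the pail's swinging handle about its pivot, rad: 0 = in line with the pail's axis (straight up), positive = leaning to the pail's -x; limits +-1. Slight friction holds it where it is left; with the pail hanging, the pail swings plumb beneath it
- bail_grip (a point): centre of the blue handle grip, a flat bar 18 (x) x 92 (y) x 26 (z) mm, 80 mm from the pivot; its two wire arms (6 mm thick) run down from its ends to the pivots at y = +-66. Frame turns with the handle: z points from the pivot out through the grip, y along the bar, x across its 18 mm thickness. 54 mm are free between the grip's underside and the pivot line when the handle is up
- stand: fixed spring weighing stand: grey base plate 170 x 150 x 14, aluminium column 30 x 50, 384 high, front face 5 mm in front (+x) of the origin. Origin: underside, below the column front; its -x axis is the way the hook points
- hook_seat (a point): resting place on the steel hook: the point on top of the level stretch (85 mm long, bar 10 mm thick) where the handle is to hang, 125 mm in front (-x) of the stand origin, 290 mm above the table when unloaded. Frame axes parallel to the stand's: the hook runs along x, z up. The point moves down with the hook
- hook_tip (a point): centre of the upturned hook end, 60 mm in front (-x) of hook_seat; the steel there reaches 15 mm above the seat's top
- hook (a joint): how far the sprung hook has sunk, m: 0 unloaded (top), bottom stop at 0.130. It sinks about 18 mm per newton of load (some 40 to 105 mm under the pail, by its weight), lightly damped; a delicate movement that must never run faster than 0.08 m/s (80 mm per second) either way, neither while lowering nor when the pail is let go
- carton: bystander: white carton 60 x 90 x 50 high mm, loose; origin: centre of its underside, z up
- carton2: bystander: white carton 50 x 80 x 60 high mm, loose; origin: centre of its underside, z up
- jar: bystander: amber jar with black cap, diameter 66, 65 high mm, loose; origin: centre of its underside, z up
- jar2: bystander: second amber jar with black cap, diameter 66, 65 high mm, loose; origin: centre of its underside, z up
- tin: bystander: open shiny steel tin, diameter 72, 100 high mm, loose; origin: centre of its underside, z up
- spray: bystander: slim aluminium spray bottle, diameter 44, 170 high mm, loose; origin: centre of its underside, z up
Mind the look-alikes: they are no part of the job. What is shaped like the pail but red is not meant.

How it is judged:
By the outcome, as a careful person would: the job done as asked, in the order asked, and still so for the second after the job is handed in, with the robot touching nothing.
It also fails if it takes over 67 s, if anything falls off the work surface, if the arm or the gripper's body presses on something with over 40 N, if the wrist force passes 120 N, or if a joint passes its speed limit or range.

## Working session

There is one attempt and no reset: what is moved stays moved. The work goes in short steps, Python scripts to look and compute and a tool call to move; the robot and the scene stay as the last step left them, time stands still between calls to the robot, and variables do not carry over. Pictures are saved under pics/ and viewed, at most 10 in all, crops included, and the job is handed in when it is done.

Besides the shell and the picture viewer there is one more tool, called after "Emit:" in YAML: its name, and indented under it one key for each argument. move_arm: Moves the arm, as the interface text tells. Its arguments: {"type":"object","properties":{"plan":{"type":"array"},"force":{"type":"number"}},"required":["plan"]}

```bash
mkdir -p pics; ls
python3 - <<'E'
from plant import ctrl
import cv2,numpy as np
np.set_printoptions(precision=4,suppress=True)
s=ctrl.get_state();print(s)
for n in ["side","top","wrist"]:
    im=ctrl.read_camera(n);cv2.imwrite(f"pics/{n}0.png",im[:,:,::-1])
    print(n,ctrl.camera_model(n))
E
```

```text
pics
{'time': 0.0, 'qpos': array([-1.282 ,  0.2872,  1.5782, -0.    ,  1.2786, -0.15  ]), 'dq': array([ 0.0005, -0.0005,  0.0003,  0.0008, -0.0021,  0.0011]), 'joint_efforts': array([ -0.0021, -40.5983, -29.2626,  -0.0002,   0.0058,   0.    ]), 'eef_pos': array([ 0.2866, -0.6103,  0.1928]), 'tcp_rot': array([ 0.976 ,  0.2176, -0.0001, -0.0012]), 'contact_force': array([ 0.225 ,  0.1597, -0.5312]), 'wrist_torque': array([ 0.0176, -0.045 , -0.0345]), 'finger_force': 0.0, 'opening': 0.9984427868232298}
side {'intrinsics': array([[458.896 ,   0.    , 251.8273],
       [  0.    , 458.896 , 193.834 ],
       [  0.    ,   0.    ,   1.    ]]), 'cam_to_world': array([[-0.9953,  0.0586, -0.0772,  0.407 ],
       [-0.0962, -0.6969,  0.7107,  1.2537],
       [-0.0121,  0.7147,  0.6993,  1.4441],
       [ 0.    ,  0.    ,  0.    ,  1.    ]])}
top {'intrinsics': array([[352.2614,   0.    , 257.7626],
       [  0.    , 352.2614, 192.4726],
       [  0.    ,   0.    ,   1.    ]]), 'cam_to_world': array([[-0.0222,  0.9875, -0.156 ,  0.3805],
       [-0.9993, -0.0264, -0.0251, -0.0232],
       [-0.029 ,  0.1553,  0.9874,  1.3002],
       [ 0.    ,  0.    ,  0.    ,  1.    ]])}
wrist {'intrinsics': array([[286.0016,   0.    , 254.4821],
       [  0.    , 286.0016, 192.5575],
       [  0.    ,   0.    ,   1.    ]]), 'tool_from_camera': array([[ 0.0013,  0.9467,  0.3221,  0.0831],
       [ 1.    , -0.0014,  0.    ,  0.0007],
       [ 0.0005,  0.3221, -0.9467, -0.1792],
       [ 0.    ,  0.    ,  0.    ,  1.    ]])}
```

View pics/side0.png

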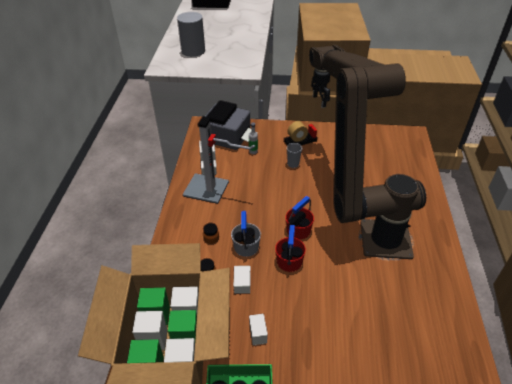

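View pics/top0.png

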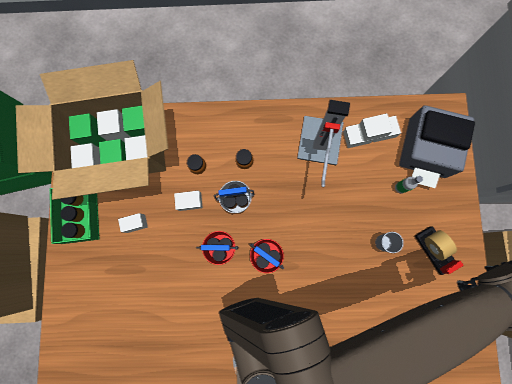

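The side view shows the grey pail at about (246,240), red decoys at (300,222) and (290,255), and the stand at (207,185) with its hook tip near (253,148). In the top view the pail is at (234,197) and the hook runs from (330,130) to (323,187). I'll enlarge both.

Run:
```python
import cv2,numpy as np
a=cv2.imread("pics/top0.png")[90:220,200:360]; b=cv2.imread("pics/side0.png")[115:265,190:290]
a=cv2.resize(a,None,fx=4.0,fy=4.0,interpolation=cv2.INTER_CUBIC)[:,:]
b=cv2.resize(b,None,fx=4,fy=4,interpolation=cv2.INTER_CUBIC)
def grid(im,x0,y0,f):
    for k in range(0,im.shape[1],20*f): cv2.putText(im,str(x0+k//f),(k,10),0,.35,(0,255,255),1);cv2.line(im,(k,0),(k,im.shape[0]),(0,255,255),1) if 0 else None
    for k in range(0,im.shape[0],20*f): cv2.putText(im,str(y0+k//f),(0,k+4),0,.35,(0,255,255),1)
grid(a,200,90,4);grid(b,190,115,4)
cv2.imwrite("pics/topc.png",a);cv2.imwrite("pics/sidec.png",b)
```

```text
(no output)
```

View pics/topc.png

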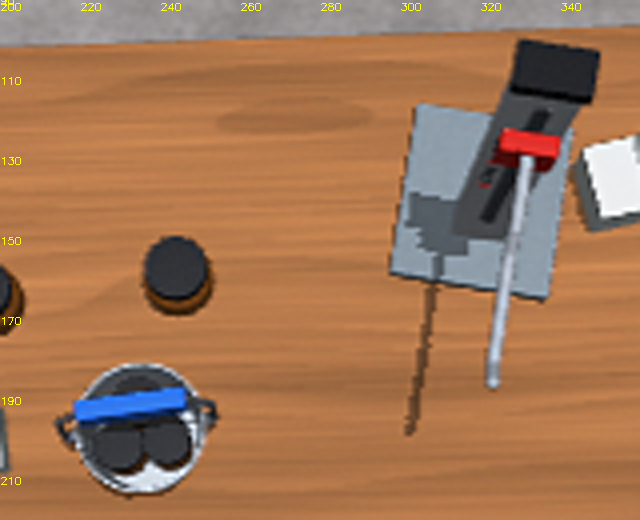

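View pics/sidec.png

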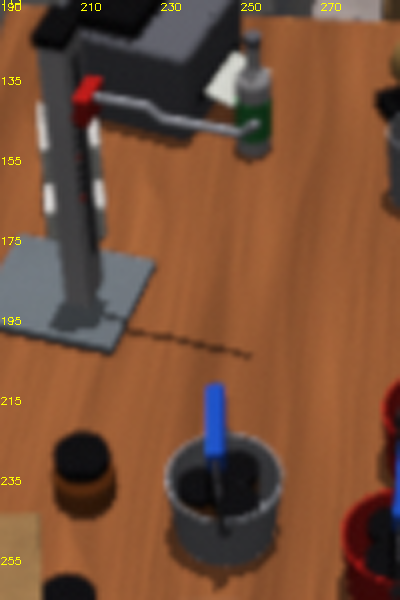

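The top crop shows the grip with its ends at about (219,192.5) and (246.5,189.5), and the ears at (216,197) and (252,193). The hook tip is at (323,186) and its root at (331,131). In the side crop the grip is end-on at (244,211–228), the hook tip is at (253.5,146) and the kink at (228,142). Next I'll triangulate.

```bash
cat > h.py <<'E'
import numpy as np,cv2
from plant import ctrl
from scipy.spatial.transform import Rotation as R
np.set_printoptions(precision=4,suppress=True)
def cam(n,s=None):
    m=ctrl.camera_model(n);K=m["intrinsics"]
    if n=="wrist":
        T=np.eye(4);T[:3,:3]=R.from_quat(s["tcp_rot"]).as_matrix();T[:3,3]=s["eef_pos"]
        T=T@m["tool_from_camera"]
    else: T=m["cam_to_world"]
    return K,T
def ray(c,uv):
    K,T=c;d=np.linalg.solve(K,[uv[0],uv[1],1.]);d=T[:3,:3]@np.array([d[0],-d[1],-1.]);return T[:3,3],d/np.linalg.norm(d)
def atz(c,uv,z):
    o,d=ray(c,uv);return o+d*(z-o[2])/d[2]
def proj(c,p):
    K,T=c;q=T[:3,:3].T@(np.asarray(p)-T[:3,3]);v=K@[q[0],-q[1],-q[2]];return v[:2]/v[2]
def tri(*cu):
    A=np.zeros((3,3));b=np.zeros(3);rs=[ray(c,u) for c,u in cu]
    for o,d in rs:
        P=np.eye(3)-np.outer(d,d);A+=P;b+=P@o
    p=np.linalg.solve(A,b);return p,[float(np.linalg.norm(np.cross(p-o,d))) for o,d in rs]
E
python3 - <<'E'
from h import *
t=cam("top");s=cam("side")
print("tip",tri((t,(323,186)),(s,(253.5,146))))
print("grip ends@.15",atz(t,(219,192.5),.15),atz(t,(246.3,189.5),.15))
print("grip top ctr",tri((t,(232.7,191)),(s,(243.7,214))))
print("ears",atz(t,(216,197),.072),atz(t,(252.5,193),.072))
b=[atz(t,u,.08)for u in [(219,199),(251,196),(234,181.5),(236,213)]];print("rim",b,"ctr",np.mean(b,0))
print("plate",[atz(t,u,.014) for u in [(303.5,116),(343,123),(336.5,164.5),(297.5,158)]])
print("hook",atz(t,(331,131),.31),atz(t,(327,162),.29),atz(t,(323,185),.29))
print("column foot side",atz(s,(206,194),.014),atz(s,(214.5,190),.014))
print("jar",atz(t,(244,158),.065),"jar2",atz(t,(195,163),.065))
print("spray",tri((t,(420,180)),(s,(253,124))))
E
```

```text
tip (array([ 0.5531, -0.1859,  0.2963]), [0.00018031222170296042, 0.00018031222170279503])
grip ends@.15 [0.5656 0.1347 0.15  ] [0.5732 0.0439 0.15  ]
grip top ctr (array([0.5647, 0.0856, 0.186 ]), [0.0011546466352886744, 0.0011546466352890814])
ears [0.5623 0.1561 0.072 ] [0.5732 0.0267 0.072 ]
rim [array([0.5537, 0.1444, 0.08  ]), array([0.5614, 0.0319, 0.08  ]), array([0.6148, 0.091 , 0.08  ]), array([0.503 , 0.0853, 0.08  ])] ctr [0.5582 0.0881 0.08  ]
plate [array([ 0.8742, -0.1714,  0.014 ]), array([ 0.8414, -0.3193,  0.014 ]), array([ 0.6812, -0.2857,  0.014 ]), array([ 0.7103, -0.1421,  0.014 ])]
hook [ 0.7122 -0.215   0.31  ] [ 0.625  -0.2022  0.29  ] [ 0.557 -0.187  0.29 ]
column foot side [ 0.7685 -0.1815  0.014 ] [ 0.7346 -0.2102  0.014 ]
jar [0.703  0.0552 0.065 ] jar2 [0.6896 0.2329 0.065 ]
spray (array([ 0.5882, -0.5229,  0.1598]), [0.0005278701286215668, 0.0005278701286215803])
```

```bash
cat >> h.py <<'E'
def rel(target,yaw_x_world=None,s=None):
    """shift along tool axes (and yaw) from the present pose to a world TCP target"""
    s=s or ctrl.get_state();M=R.from_quat(s["tcp_rot"]).as_matrix()
    d=M.T@(np.asarray(target)-s["eef_pos"]);a=np.arctan2(M[1,0],M[0,0])
    y=None if yaw_x_world is None else -((yaw_x_world-a+np.pi)%(2*np.pi)-np.pi)
    return d,y
E
python3 - <<'E'
from h import *
t=cam("top");s=cam("side")
print("grip ctr",tri((t,(232.7,191)),(s,(243.7,219.5))))
print(proj(s,(0.558,.088,.152)),proj(s,(0.572,.088,.152)), proj(t,(0.558,.088,.152)),proj(t,(0.568,.088,.152)))
print(rel((0.287,-.61,.40)),rel((0.56,.088,.32),np.deg2rad(94.8)))
print("tin",atz(t,(393,241),.1))
E
```

```text
grip ctr (array([0.5671, 0.0883, 0.1587]), [0.00089458700603271, 0.0008945870060328464])
[245.8888 220.7507] [242.2274 220.518 ] [233.01   194.2974] [232.9761 191.3111]
(array([ 0.0006, -0.0007, -0.2069]), None) (array([ 0.5443, -0.5164, -0.1258]), np.float64(-1.215763921723088))
tin [ 0.394  -0.4408  0.1   ]
```

Emit:
move_arm:
  plan:
    - {"z":-0.05,"yaw":-0.14}
    - {"z":-0.1,"yaw":-0.28}
    - {"z":-0.15,"yaw":-0.42}
    - {"z":-0.19,"yaw":-0.56}
    - {"z":-0.2,"yaw":-0.7}

```text
validation failed for argument at $.pl...
```

Emit:
move_arm:
  plan:
    - {"x":0.045,"yaw":-0.11}
    - {"x":0.09,"yaw":-0.22}
    - {"x":0.14,"yaw":-0.33}
    - {"x":0.19,"yaw":-0.44}
    - {"x":0.24,"y":-0.015,"yaw":-0.516}

```text
validation failed for argument at $.pl...
```

Emit:
move_arm:
  plan:
    - {"x":0.04,"y":0.02}
    - {"x":0.08,"y":0.04}
    - {"x":0.12,"y":0.06}
    - {"x":0.16,"y":0.08}
    - {"x":0.2,"y":0.1}

```text
validation failed for argument at $.pl...
```

Run:
```python
from h import *
s=ctrl.get_state();print(s["time"],s["eef_pos"],s["qpos"])
print(rel((0.56,.070,.30),np.deg2rad(94.8)))
```

```text
0.15 [ 0.2866 -0.6105  0.1931] [-1.282   0.287   1.5778  0.      1.2786 -0.15  ]
(array([ 0.5366, -0.5001, -0.1058]), np.float64(-1.215763921723088))
```

Validation failed on all three, so each row probably needs every field.

Emit:
move_arm:
  plan:
    - {"x":0,"y":0,"z":-0.05,"yaw":-0.14,"fingers":0}
    - {"x":0,"y":0,"z":-0.1,"yaw":-0.28,"fingers":0}
    - {"x":0,"y":0,"z":-0.15,"yaw":-0.42,"fingers":0}
    - {"x":0,"y":0,"z":-0.19,"yaw":-0.56,"fingers":0}
    - {"x":0,"y":0,"z":-0.2,"yaw":-0.7,"fingers":0}

```text
time: 0.65
eef_pos: [0.2872, -0.6122, 0.402]
tcp_rot: [0.841, 0.542, -0.002, 0.005]
contact_force: [0.2, -0.1, 0.7]
opening: 0.998
finger_force: 0.0
```

Emit:
move_arm:
  plan:
    - {"x":0.045,"y":0,"z":0,"yaw":-0.11,"fingers":0}
    - {"x":0.09,"y":0,"z":0,"yaw":-0.22,"fingers":0}
    - {"x":0.14,"y":0,"z":0,"yaw":-0.33,"fingers":0}
    - {"x":0.19,"y":0,"z":0,"yaw":-0.44,"fingers":0}
    - {"x":0.24,"y":-0.015,"z":0,"yaw":-0.516,"fingers":0}

```text
time: 1.15
eef_pos: [0.3743, -0.387, 0.3933]
tcp_rot: [0.675, 0.738, 0.0, -0.001]
contact_force: [0.5, 0.2, -0.1]
opening: 0.998
finger_force: 0.0
```

Emit:
move_arm:
  plan:
    - {"x":0.04,"y":0.02,"z":0,"yaw":0,"fingers":0}
    - {"x":0.08,"y":0.04,"z":0,"yaw":0,"fingers":0}
    - {"x":0.12,"y":0.06,"z":0,"yaw":0,"fingers":0}
    - {"x":0.16,"y":0.08,"z":0,"yaw":0,"fingers":0}
    - {"x":0.2,"y":0.1,"z":0,"yaw":0,"fingers":0}

```text
time: 1.65
eef_pos: [0.4564, -0.1794, 0.394]
tcp_rot: [0.677, 0.736, 0.0, -0.0]
contact_force: [0.4, -0.0, -0.3]
opening: 1.003
finger_force: 0.0
```

Run:
```python
from h import *
s=ctrl.get_state();print(s["time"],s["eef_pos"],s["qpos"])
print(rel((0.56,.070,.30),np.deg2rad(94.8)))
im=ctrl.read_camera("wrist");cv2.imwrite("pics/w1.png",im[:,:,::-1])
```

```text
1.65 [ 0.4564 -0.1794  0.394 ] [-0.5819 -0.2113  1.734   0.0001  1.619  -0.6656]
(array([0.2399, 0.1241, 0.094 ]), np.float64(-7.111133211035181e-05))
```

Emit:
move_arm:
  plan:
    - {"x":0.04,"y":0.02,"z":0.015,"yaw":0,"fingers":0}
    - {"x":0.08,"y":0.04,"z":0.03,"yaw":0,"fingers":0}
    - {"x":0.12,"y":0.06,"z":0.045,"yaw":0,"fingers":0}
    - {"x":0.16,"y":0.08,"z":0.06,"yaw":0,"fingers":0}
    - {"x":0.2,"y":0.1,"z":0.075,"yaw":0,"fingers":0}

```text
time: 2.2
eef_pos: [0.5393, 0.028, 0.3184]
tcp_rot: [0.677, 0.736, -0.0, 0.0]
contact_force: [-0.1, 0.4, 0.3]
opening: 0.998
finger_force: 0.0
```

Emit:
move_arm:
  plan:
    - {"x":0.02,"y":0.014,"z":0.01,"yaw":0,"fingers":0}
    - {"x":0.04,"y":0.024,"z":0.019,"yaw":0,"fingers":0}
    - {"x":0.04,"y":0.024,"z":0.019,"yaw":0,"fingers":0}
    - {"x":0.04,"y":0.024,"z":0.019,"yaw":0,"fingers":0}

```text
time: 2.6
eef_pos: [0.5594, 0.0681, 0.2998]
tcp_rot: [0.676, 0.736, -0.001, -0.0]
contact_force: [-0.2, -0.1, 0.4]
opening: 1.0
finger_force: 0.0
```

Run:
```python
from h import *
s=ctrl.get_state();print(s["time"],s["eef_pos"],s["tcp_rot"],s["contact_force"])
im=ctrl.read_camera("wrist");b=im[:,:,::-1].copy()
s=ctrl.get_state();c=cam("wrist",s)
hsv=cv2.cvtColor(b,cv2.COLOR_BGR2HSV);m=cv2.inRange(hsv,(105,120,60),(130,255,255))
n,l,st,ce=cv2.connectedComponentsWithStats(m);i=1+np.argmax(st[1:,4]);print(st[i],ce[i])
r=cv2.minAreaRect(cv2.findContours((l==i).astype(np.uint8),0,2)[0][0]);print(r)
print("at .165",atz(c,ce[i],.165)); print([atz(c,p,.165) for p in cv2.boxPoints(r)])
cv2.imwrite("pics/w2.png",cv2.resize(b,(768,576)))
```

```text
2.6 [0.5594 0.0681 0.2998] [ 0.6765  0.7365 -0.0006 -0.0003] [-0.1524 -0.0831  0.35  ]
[  84   36   31   95 2432] [99.6431 82.3199]
((100.17256164550781, 82.5885009765625), (95.1221923828125, 27.139760971069336), 86.18592071533203)
at .165 [0.3934 0.1487 0.165 ]
[array([0.3814, 0.1902, 0.165 ]), array([0.4079, 0.194 , 0.165 ]), array([0.4077, 0.1026, 0.165 ]), array([0.3784, 0.0981, 0.165 ])]
```

View pics/w2.png

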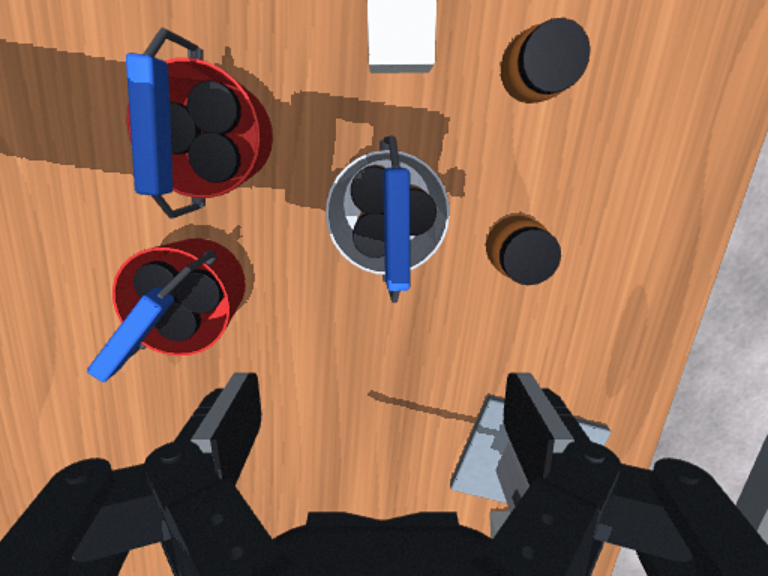

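The wrist view has the steel pail's blue grip at display (398,228), which is raw (265,152). Its ears are at display (390,142) and (394,297), and its rim is centred at about (388,212). The red decoys lie to the left. The largest blob my script picked was a decoy, so I'll rerun on the middle one.

Run:
```python
from h import *
b=cv2.resize(cv2.imread("pics/w2.png"),(512,384),interpolation=cv2.INTER_AREA)
s=ctrl.get_state();c=cam("wrist",s)
hsv=cv2.cvtColor(b,cv2.COLOR_BGR2HSV);m=cv2.inRange(hsv,(105,120,60),(130,255,255))
n,l,st,ce=cv2.connectedComponentsWithStats(m)
i=l[152,264];print(st[i],ce[i])
r=cv2.minAreaRect(cv2.findContours((l==i).astype(np.uint8),0,2)[0][0]);print(r)
# top face of grip (z~.165): ends display (387..409,170) top, bottom (388..409,282)
e1=atz(c,(398/1.5,170/1.5),.165);e2=atz(c,(399/1.5,284/1.5),.165)
print("grip top",e1,e2,(e1+e2)/2,np.linalg.norm(e1-e2))
a1=atz(c,(390/1.5,141/1.5),.072);a2=atz(c,(394/1.5,299/1.5),.072)
print("ears",a1,a2,(a1+a2)/2,np.linalg.norm(a1-a2),np.degrees(np.arctan2(*(a1-a2)[:2])))
rim=[atz(c,(u/1.5,v/1.5),.08) for u,v in [(328,212),(449,212),(388,151),(388,274)]];print("rim",np.mean(rim,0),rim[0]-rim[1])
t=cam("top")
print("tri",tri((t,(232.7,191)),(c,(398/1.5,227/1.5))))
```

```text
[ 255  112   19   83 1428] [264.3151 151.5532]
((264.0, 153.0), (82.0, 18.0), 90.0)
grip top [0.5659 0.1326 0.165 ] [0.575  0.0481 0.165 ] [0.5704 0.0904 0.165 ] 0.08493114809469654
ears [0.5602 0.1519 0.072 ] [0.578  0.0018 0.072 ] [0.5691 0.0768 0.072 ] 0.15121283620428996 -6.761726813176123
rim [0.5642 0.0882 0.08  ] [-0.1118 -0.0095  0.    ]
tri (array([0.5703, 0.0892, 0.1475]), [0.0005435639866013882, 0.0005435639866015771])
```

Emit:
move_arm:
  plan:
    - {"x":0.02,"y":0.008,"z":0.03,"yaw":0,"fingers":0}
    - {"x":0.02,"y":0.008,"z":0.07,"yaw":0,"fingers":0}
    - {"x":0.02,"y":0.008,"z":0.11,"yaw":0,"fingers":0}
    - {"x":0.02,"y":0.008,"z":0.14,"yaw":0,"fingers":0}
    - {"x":0.02,"y":0.008,"z":0.158,"yaw":0,"fingers":0}

```text
time: 3.15
eef_pos: [0.5645, 0.0874, 0.1398]
tcp_rot: [0.677, 0.736, -0.001, -0.001]
contact_force: [-0.0, 0.2, 0.3]
opening: 0.996
finger_force: 0.0
```

Emit:
move_arm:
  plan:
    - {"x":0,"y":0,"z":0,"yaw":0,"fingers":0.3}
    - {"x":0,"y":0,"z":0,"yaw":0,"fingers":0.5}
  force: 40

```text
time: 3.35
eef_pos: [0.5665, 0.0879, 0.1434]
tcp_rot: [0.677, 0.736, 0.0, 0.001]
contact_force: [0.6, 0.8, 0.3]
opening: 0.692
finger_force: 0.0
```

Run:
```python
from h import *
s=ctrl.get_state();print(s["time"],s["eef_pos"],s["tcp_rot"],s["contact_force"],s["opening"])
print(rel((0.566,.089,.142),np.deg2rad(95.1)))
F=[]
for k in range(6):
    im=ctrl.read_camera("wrist"); F.append(ctrl.get_state()["contact_force"])
print("tare",np.mean(F,0),np.std(F,0))
cv2.imwrite("pics/w3.png",im[:,:,::-1])
```

```text
3.35 [0.5665 0.0879 0.1434] [0.6773 0.7357 0.0004 0.0006] [0.5512 0.8149 0.3483] 0.6916608386213884
(array([ 0.0012, -0.0005,  0.0014]), np.float64(-0.006352060359733791))
tare [-0.1632 -0.0207 -0.009 ] [0.2993 0.4277 0.6687]
```

View pics/w3.png

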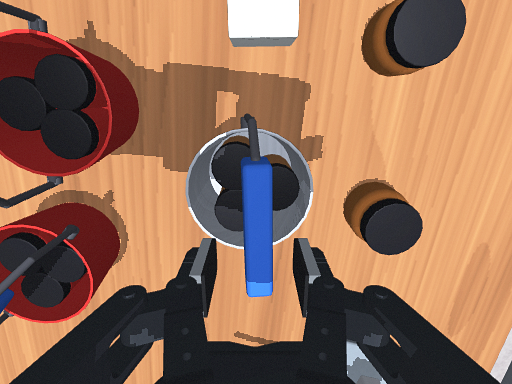

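The fingers straddle the grip, which spans (257,155–297), and the pads sit at rows 240–310. I'll check the pads' position along the bar.

Run:
```python
from h import *
s=ctrl.get_state();c=cam("wrist",s)
for z in (.163,):
    e1=atz(c,(256,155),z);e2=atz(c,(259,297),z);print(e1,e2,(e1+e2)/2,np.linalg.norm(e1-e2))
M=R.from_quat(s["tcp_rot"]).as_matrix()
print(proj(c,s["eef_pos"]),proj(c,s["eef_pos"]-M[:,2]*.019))
```

```text
[0.5636 0.1392 0.163 ] [0.574 0.043 0.163] [0.5688 0.0911 0.163 ] 0.0968052617492371
[253.9468 222.2584] [253.8942 235.0724]
```

Emit:
move_arm:
  plan:
    - {"x":0.003,"y":0,"z":0,"yaw":-0.01,"fingers":0.6}
    - {"x":0.003,"y":0,"z":0,"yaw":-0.01,"fingers":0.75}
    - {"x":0.003,"y":0,"z":0,"yaw":-0.01,"fingers":0.9}
    - {"x":0.003,"y":0,"z":0,"yaw":-0.01,"fingers":1}
    - {"x":0.003,"y":0,"z":0,"yaw":-0.01,"fingers":1}
  force: 50

```text
time: 4.15
eef_pos: [0.5656, 0.0919, 0.1422]
tcp_rot: [0.673, 0.74, -0.0, -0.0]
contact_force: [0.2, -0.1, -0.0]
opening: -0.001
finger_force: 0.0
```

Emit:
move_arm:
  plan:
    - {"x":0,"y":0,"z":0,"yaw":0,"fingers":1}
    - {"x":0,"y":0,"z":0,"yaw":0,"fingers":1}
    - {"x":0,"y":0,"z":0,"yaw":0,"fingers":1}
  force: 50

```text
time: 4.45
eef_pos: [0.5657, 0.0918, 0.1422]
tcp_rot: [0.673, 0.74, -0.0, 0.0]
contact_force: [0.5, 0.5, -0.1]
opening: 0.001
finger_force: 0.0
```

The fingers shut on nothing, so I need to look again.

Run:
```python
from h import *
a=ctrl.read_camera("wrist");b=ctrl.read_camera("side")
b=cv2.resize(b[180:276,200:328],(512,384),interpolation=cv2.INTER_CUBIC)
cv2.imwrite("pics/c4.png",cv2.resize(np.hstack([a,b])[:,:,::-1],(800,300),interpolation=cv2.INTER_AREA))
```

```text
(no output)
```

View pics/c4.png

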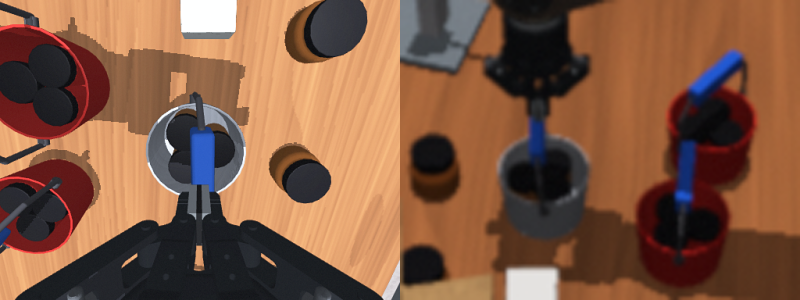

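Run:
```python
from h import *
s=cam("side");st=ctrl.get_state();w=cam("wrist",st);M=R.from_quat(st["tcp_rot"]).as_matrix()
P=lambda *p:(proj(s,p).round(1),proj(w,p).round(1))
for n,p in dict(nearTop=(.565,.135,.165),nearBot=(.565,.135,.139),farTop=(.574,.045,.165),tipfront=(.5657,.103,.142),tip20=(.5657,.103,.165),tip10=(.5657,.103,.152)).items(): print(n,*P(*p))
print(st["joint_efforts"],st["wrist_torque"],st["contact_force"])
# grip extents in fresh images by colour
for n in("side","wrist"):
    b=ctrl.read_camera(n);h=cv2.cvtColor(b,cv2.COLOR_RGB2HSV);m=cv2.inRange(h,(100,110,50),(130,255,255))
    k,l,S,C=cv2.connectedComponentsWithStats(m)
    print(n,[(S[i].tolist(),C[i].round(1)) for i in range(1,k) if S[i,4]>25])
```

```text
nearTop [242.6 227.6] [259.9 169.3]
nearBot [242.8 232.2] [259.2 159.5]
farTop [242.9 210. ] [259.7 301.9]
tipfront [243.5 225.3] [255.5 207. ]
tip20 [243.4 221.2] [255.7 221.2]
tip10 [243.4 223.6] [255.6 212.8]
[  0.0003 -32.2736 -27.79    -0.0002   0.0006  -0.    ] [ 0.0126 -0.0948 -0.0007] [-0.2344  0.1408 -0.3511]
side [([293, 196, 16, 18, 120], array([300.2, 204.2])), ([241, 218, 6, 14, 63], array([243.4, 224.7])), ([288, 225, 7, 23, 110], array([290.8, 235.6]))]
wrist [([243, 162, 32, 84, 2299], array([258.9, 200.8])), ([0, 291, 14, 24, 189], array([  5.1, 300.6]))]
```

Emit:
move_arm:
  plan:
    - {"x":0,"y":0,"z":0,"yaw":0,"fingers":0.35}
    - {"x":0,"y":0,"z":0,"yaw":0,"fingers":0.35}
    - {"x":0,"y":0,"z":0,"yaw":0,"fingers":0.35}
    - {"x":0,"y":0,"z":0,"yaw":0,"fingers":0.35}

```text
time: 5.05
eef_pos: [0.5657, 0.0919, 0.1422]
tcp_rot: [0.673, 0.74, 0.0, -0.0]
contact_force: [0.2, -0.4, -0.3]
opening: 0.646
finger_force: 0.0
```

Run:
```python
from h import *
a=ctrl.read_camera("wrist");b=ctrl.read_camera("side");print(ctrl.get_state()["opening"])
a=cv2.resize(a[140:330,160:360],(600,570),interpolation=cv2.INTER_CUBIC)
b=cv2.resize(b[180:275,226:259],(198,570),interpolation=cv2.INTER_CUBIC)
cv2.imwrite("pics/c5.png",np.hstack([a,b])[:,:,::-1])
```

```text
0.6516854363475855
```

View pics/c5.png

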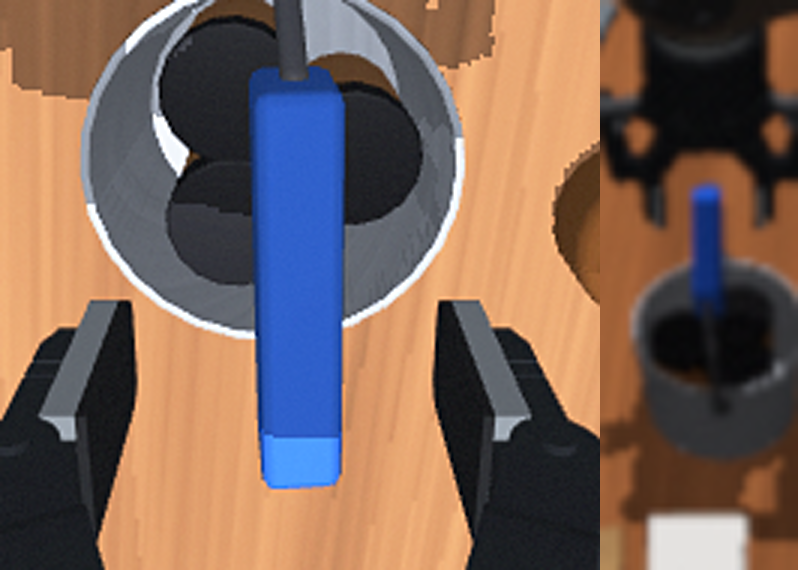

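The grip top face spans raw rows 172–303 and matches the prediction for z=0.165. The pad tips are at raw (203,240) and (306,240) in the wrist view, and at about (253,217) and (236,217) in the side view. I'll triangulate the real fingertip height.

Run:
```python
from h import *
s=cam("side");st=ctrl.get_state();w=cam("wrist",st);print(st["eef_pos"])
for a,b in (((203.5,240),(252.5,217.5)),((305.5,240),(236.5,217.5))): print(tri((w,a),(s,b)))
```

```text
[0.5657 0.0919 0.1422]
(array([0.5343, 0.0898, 0.1722]), [0.0023561817350024597, 0.002356181735002705])
(array([0.5915, 0.1041, 0.185 ]), [0.0007790440179900434, 0.0007790440179902764])
```

Emit:
move_arm:
  plan:
    - {"x":0,"y":0.002,"z":0.013,"yaw":0,"fingers":0.35}
    - {"x":0,"y":0.002,"z":0.026,"yaw":0,"fingers":0.35}
    - {"x":0,"y":0.002,"z":0.026,"yaw":0,"fingers":0.7}
    - {"x":0,"y":0.002,"z":0.026,"yaw":0,"fingers":1}
    - {"x":0,"y":0.002,"z":0.026,"yaw":0,"fingers":1}
  force: 40

```text
time: 5.65
eef_pos: [0.5674, 0.0921, 0.1161]
tcp_rot: [0.673, 0.74, -0.0, -0.0]
contact_force: [-0.4, 0.7, -2.6]
opening: 0.199
finger_force: 39.5
```

Emit:
move_arm:
  plan:
    - {"x":0,"y":0,"z":0,"yaw":0,"fingers":1}
    - {"x":0,"y":0,"z":0,"yaw":0,"fingers":1}
    - {"x":0,"y":0,"z":0,"yaw":0,"fingers":1}

```text
time: 5.95
eef_pos: [0.5674, 0.0921, 0.1161]
tcp_rot: [0.673, 0.74, -0.0, -0.0]
contact_force: [-0.4, 0.4, -1.8]
opening: 0.197
finger_force: 39.8
```

Run:
```python
from h import *
s=cam("side");
a=ctrl.read_camera("wrist");b=ctrl.read_camera("side");st=ctrl.get_state();print(st["opening"],st["finger_force"],st["contact_force"]);w=cam("wrist",st)
for z in (.135,.142,.149,.156,.163):print(z,proj(w,(.5666,.103,z)),proj(s,(.5666,.103,z)))
a=cv2.resize(a[140:330,160:360],(600,570),interpolation=cv2.INTER_CUBIC)
b=cv2.resize(b[180:275,226:259],(198,570),interpolation=cv2.INTER_CUBIC)
cv2.imwrite("pics/c6.png",np.hstack([a,b])[:,:,::-1])
```

```text
0.19617960219553596 39.82754815966473 [-1.1584 -0.212  -2.8667]
0.135 [254.2645 218.9779] [243.3198 226.5317]
0.142 [254.2495 223.8505] [243.2735 225.3046]
0.149 [254.2333 229.1233] [243.227  224.0706]
0.156 [254.2157 234.8475] [243.1802 222.8296]
0.163 [254.1966 241.0837] [243.1332 221.5816]
```

View pics/c6.png

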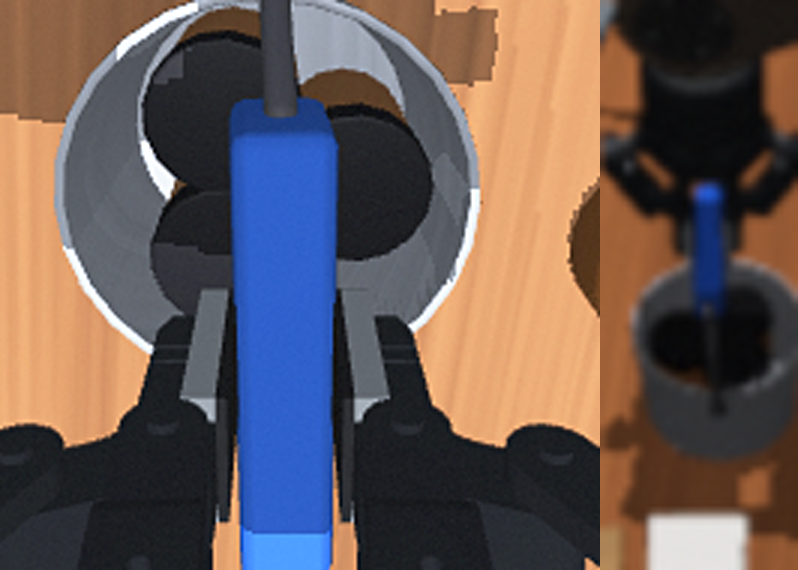

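The bar is now gripped (opening 0.197, 40 N), but the images leave it unclear how far the pad tips reach below the grip top. I'll probe by closing at other heights.

Emit:
move_arm:
  plan:
    - {"x":0,"y":0,"z":0,"yaw":0,"fingers":0.65}
    - {"x":0,"y":0,"z":-0.006,"yaw":0,"fingers":0.65}
    - {"x":0,"y":0,"z":-0.012,"yaw":0,"fingers":0.65}
    - {"x":0,"y":0,"z":-0.012,"yaw":0,"fingers":1}
    - {"x":0,"y":0,"z":-0.012,"yaw":0,"fingers":1}
  force: 20

```text
time: 6.55
eef_pos: [0.5683, 0.092, 0.1291]
tcp_rot: [0.673, 0.74, 0.001, 0.001]
contact_force: [-0.1, 0.1, -0.6]
opening: 0.022
finger_force: 0.0
```

Emit:
move_arm:
  plan:
    - {"x":0,"y":0,"z":0,"yaw":0,"fingers":1}
    - {"x":0,"y":0,"z":0,"yaw":0,"fingers":1}

```text
time: 6.75
eef_pos: [0.5676, 0.092, 0.1282]
tcp_rot: [0.673, 0.74, -0.0, -0.0]
contact_force: [-0.1, -0.7, 1.0]
opening: 0.0
finger_force: 0.3
```

Emit:
move_arm:
  plan:
    - {"x":0,"y":0,"z":0,"yaw":0,"fingers":0.4}
    - {"x":0,"y":0,"z":0,"yaw":0,"fingers":0.4}
    - {"x":0,"y":0,"z":0,"yaw":0,"fingers":0.4}
    - {"x":0,"y":0,"z":0.012,"yaw":0,"fingers":0.4}
    - {"x":0,"y":0,"z":0.024,"yaw":0,"fingers":0.4}
  force: 40

```text
time: 7.25
eef_pos: [0.5677, 0.0921, 0.1034]
tcp_rot: [0.673, 0.74, 0.0, 0.0]
contact_force: [-1.0, -0.0, -0.8]
opening: 0.603
finger_force: 0.0
```

Run:
```python
from h import *
F=[]
for k in range(8):
    im=ctrl.read_camera("wrist");s=ctrl.get_state(); F.append(s["contact_force"])
print("tare",np.mean(F,0),np.std(F,0),s["eef_pos"],s["opening"])
```

```text
tare [ 0.1166 -0.0232  0.1526] [0.3212 0.6496 1.0118] [0.5681 0.0921 0.1047] 0.5981246978800873
```

Emit:
move_arm:
  plan:
    - {"x":0,"y":0,"z":0,"yaw":0,"fingers":0.7}
    - {"x":0,"y":0,"z":0,"yaw":0,"fingers":1}
    - {"x":0,"y":0,"z":0,"yaw":0,"fingers":1}
    - {"x":0,"y":0,"z":0,"yaw":0,"fingers":1}
    - {"x":0,"y":0,"z":0,"yaw":0,"fingers":1}
  force: 50

```text
time: 8.15
eef_pos: [0.5667, 0.0921, 0.1048]
tcp_rot: [0.673, 0.74, -0.001, -0.001]
contact_force: [-4.3, 0.6, 5.3]
opening: 0.201
finger_force: 49.1
```

Run:
```python
from h import *
a=ctrl.read_camera("wrist");s=ctrl.get_state();print(s["eef_pos"],s["opening"],s["finger_force"],s["contact_force"])
h=cv2.cvtColor(a,cv2.COLOR_RGB2HSV)
# pad tip row beside the grip: print gray along columns near the grip edges
for c in (225,229,233,275,279,283): print(c,[int(v) for v in h[225:260:2,c,2]])
b=cv2.inRange(h,(105,120,60),(130,255,255));k,l,S,C=cv2.connectedComponentsWithStats(b);print(S[1:][S[1:,4]>300])
```

```text
[0.5667 0.0921 0.1048] 0.19970917674042585 49.12536518415436 [-3.6785  0.5624  5.1661]
225 [36, 35, 33, 62, 60, 59, 57, 54, 68, 102, 117, 119, 114, 113, 115, 115, 113, 113]
229 [37, 36, 34, 63, 62, 56, 116, 112, 112, 112, 113, 111, 113, 113, 111, 112, 115, 112]
233 [38, 35, 36, 33, 62, 59, 116, 114, 114, 113, 114, 115, 117, 121, 97, 70, 44, 22]
275 [34, 31, 31, 23, 120, 117, 115, 117, 117, 117, 119, 72, 73, 27, 24, 23, 24, 28]
279 [35, 34, 34, 28, 114, 115, 113, 113, 113, 114, 112, 111, 112, 112, 114, 112, 111, 115]
283 [32, 34, 36, 29, 115, 117, 115, 113, 111, 112, 114, 114, 113, 114, 112, 115, 112, 112]
[[ 235  178   40  169 5906]]
```

Emit:
move_arm:
  plan:
    - {"x":0,"y":0,"z":-0.002,"yaw":0,"fingers":1}
    - {"x":0,"y":0,"z":-0.006,"yaw":0,"fingers":1}
    - {"x":0,"y":0,"z":-0.012,"yaw":0,"fingers":1}
    - {"x":0,"y":0,"z":-0.02,"yaw":0,"fingers":1}
    - {"x":0,"y":0,"z":-0.03,"yaw":0,"fingers":1}
  force: 60

```text
time: 8.7
eef_pos: [0.5674, 0.092, 0.1343]
tcp_rot: [0.673, 0.74, -0.0, -0.0]
contact_force: [0.6, 0.6, -5.7]
opening: 0.198
finger_force: 58.2
```

Emit:
move_arm:
  plan:
    - {"x":0,"y":0,"z":-0.012,"yaw":0,"fingers":1}
    - {"x":0,"y":0,"z":-0.026,"yaw":0,"fingers":1}
    - {"x":0,"y":0,"z":-0.042,"yaw":0,"fingers":1}
    - {"x":0,"y":0,"z":-0.06,"yaw":0,"fingers":1}
    - {"x":0,"y":0,"z":-0.08,"yaw":0,"fingers":1}

```text
time: 9.2
eef_pos: [0.5676, 0.0921, 0.2159]
tcp_rot: [0.673, 0.74, 0.0, 0.0]
contact_force: [-0.2, 1.0, -4.9]
opening: 0.196
finger_force: 58.2
```

Emit:
move_arm:
  plan:
    - {"x":0,"y":0,"z":-0.018,"yaw":0,"fingers":1}
    - {"x":0,"y":0,"z":-0.036,"yaw":0,"fingers":1}
    - {"x":0,"y":0,"z":-0.052,"yaw":0,"fingers":1}
    - {"x":0,"y":0,"z":-0.064,"yaw":0,"fingers":1}
    - {"x":0,"y":0,"z":-0.067,"yaw":0,"fingers":1}

```text
time: 9.7
eef_pos: [0.5686, 0.092, 0.2838]
tcp_rot: [0.673, 0.74, 0.001, 0.001]
contact_force: [0.1, 0.0, -5.9]
opening: 0.196
finger_force: 58.1
```

```bash
cat >> h.py <<'E'
def blue(n,uv=None):
    """blue blobs in camera n (bbox+area, centroid), nearest to uv first"""
    b=ctrl.read_camera(n);h=cv2.cvtColor(b,cv2.COLOR_RGB2HSV);k,l,S,C=cv2.connectedComponentsWithStats(cv2.inRange(h,(100,110,50),(130,255,255)))
    o=[(S[i].tolist(),C[i].round(1)) for i in range(1,k) if S[i,4]>20]
    return sorted(o,key=lambda q:np.hypot(*(q[1]-uv))) if uv is not None else o
def force(n=16):
    F=[]
    for k in range(n): ctrl.read_camera("side");F.append(ctrl.get_state()["contact_force"])
    return np.mean(F,0),np.std(F,0)/np.sqrt(n)
E
python3 - <<'E'
from h import *
print(force(12));s=ctrl.get_state();print(s["time"],s["eef_pos"],s["opening"],s["finger_force"],s["wrist_torque"])
p=np.array(s["eef_pos"]);print("expected",proj(cam("side"),p+[0,0,.047]))
print(blue("side",proj(cam("side"),p+[0,0,.047]))[:2])
S=np.array([.612,-.1975]);u=np.array([np.cos(np.deg2rad(-11)),np.sin(np.deg2rad(-11))])
print(rel([*(S-.13*u),.282],np.deg2rad(79)))
E
```

```text
(array([ 0.0615, -0.0361, -5.2789]), array([0.1552, 0.1527, 0.164 ]))
10.3 [0.5676 0.092  0.281 ] 0.19894765421629568 58.335932845948264 [-0.0346 -0.0183 -0.0447]
expected [242.0051 187.81  ]
[([240, 176, 6, 23, 122], array([242.3, 187.3])), ([293, 196, 16, 18, 120], array([300.2, 204.2]))]
(array([-0.2557, -0.1077, -0.0009]), np.float64(0.2859791530763527))
```

Emit:
move_arm:
  plan:
    - {"x":-0.008,"y":-0.004,"z":0,"yaw":0,"fingers":1}
    - {"x":-0.026,"y":-0.012,"z":0,"yaw":0,"fingers":1}
    - {"x":-0.052,"y":-0.024,"z":0,"yaw":0,"fingers":1}
    - {"x":-0.085,"y":-0.038,"z":0,"yaw":0,"fingers":1}
    - {"x":-0.12,"y":-0.053,"z":0,"yaw":0,"fingers":1}

```text
time: 10.85
eef_pos: [0.5255, -0.0337, 0.2814]
tcp_rot: [0.673, 0.74, -0.0, 0.0]
contact_force: [0.5, -0.7, -4.8]
opening: 0.195
finger_force: 59.7
```

Emit:
move_arm:
  plan:
    - {"x":-0.035,"y":-0.015,"z":0,"yaw":0.06,"fingers":1}
    - {"x":-0.07,"y":-0.029,"z":0,"yaw":0.13,"fingers":1}
    - {"x":-0.1,"y":-0.041,"z":0,"yaw":0.2,"fingers":1}
    - {"x":-0.124,"y":-0.05,"z":0,"yaw":0.25,"fingers":1}
    - {"x":-0.135,"y":-0.054,"z":0,"yaw":0.286,"fingers":1}

```text
time: 11.35
eef_pos: [0.484, -0.1743, 0.2814]
tcp_rot: [0.773, 0.634, -0.0, 0.0]
contact_force: [-0.5, 0.9, -5.0]
opening: 0.196
finger_force: 59.3
```

Run:
```python
from h import *
for k in range(14): top=ctrl.read_camera("top")
side=ctrl.read_camera("side")
s=ctrl.get_state();print(s["time"],s["eef_pos"],s["opening"],s["contact_force"])
S=np.array([.612,-.1975]);u=np.array([np.cos(np.deg2rad(-11)),np.sin(np.deg2rad(-11))])
print(rel([*(S-.13*u),.282],np.deg2rad(79)))
c=cam("side");p=s["eef_pos"]+[0,0,.047];print(proj(c,p),blue("side",proj(c,p))[:1])
a=cv2.resize(side[100:250,190:320],(520,600),interpolation=cv2.INTER_CUBIC);b=cv2.resize(top[90:230,275:345],(280,560),interpolation=cv2.INTER_CUBIC)
b=np.vstack([b,np.zeros((40,280,3),np.uint8)]);cv2.imwrite("pics/c7.png",np.hstack([a,b])[:,:,::-1])
```

```text
12.1 [ 0.4852 -0.1717  0.2812] 0.1973338634000093 [ 0.2929  0.3505 -5.1286]
(array([-0.0012, -0.0006, -0.0008]), np.float64(0.0004137018657122127))
[270.3853 142.7266] [([266, 135, 8, 18, 74], array([269.7, 144.4]))]
```

View pics/c7.png

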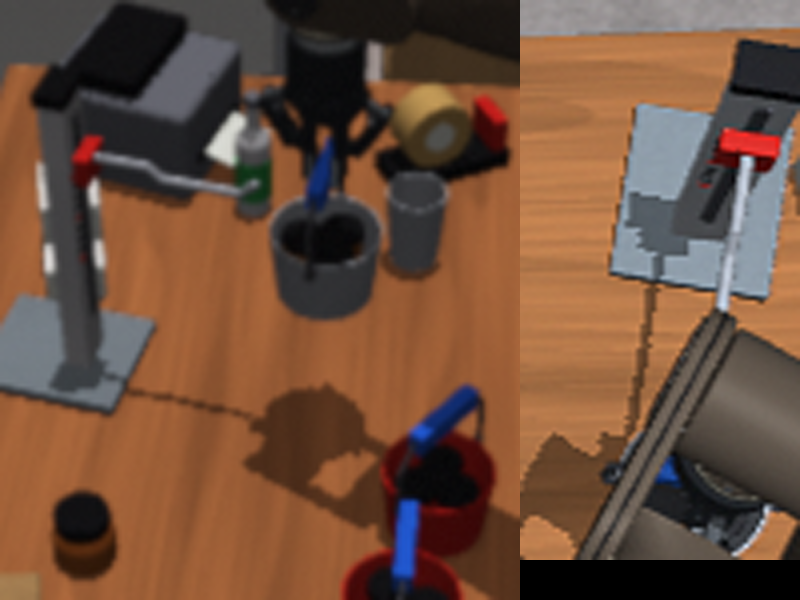

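The side crop shows the pail hanging plumb in front of the hook. The grip is at crop (320,175), side (270,144); the hook tip is at crop (255,183), side (253.7,145.7); the kink is at crop (152,170). I'll check those against the model's projection before going in. No more pictures can be viewed after this, so the rest will be numeric.

Run:
```python
from h import *
c=cam("side");t=cam("top")
S=np.array([.612,-.1975]);u=np.array([np.cos(np.deg2rad(-11)),np.sin(np.deg2rad(-11))])
for d,z in ((-.06,.305),(-.06,.285),(-.06,.29),(0,.285),(.025,.285)):
    p=[*(S+d*u),z];print(d,z,proj(c,p),(proj(c,p)-[190,100])*4,(proj(t,p)-[275,90])*4)
# hook pixels: bright column scan in side view between cols 226..255
im=cv2.imread("pics/c7.png");g=cv2.cvtColor(im,cv2.COLOR_BGR2GRAY)
for x in range(100,270,12):
    col=g[130:215,x].astype(int);i=col.argmax();print(x,130+i,col[i],end=" | ")
print();g2=g[:560,520:]
for y in range(170,305,15):
    r=g2[y,190:260].astype(int);print(y,[190+int(k) for k in np.where(r>150)[0]][::8][:4],end=" | ")
```

```text
-0.06 0.305 [253.5348 144.2615] [254.1391 177.046 ] [194.1339 381.6616]
-0.06 0.285 [253.582  148.1928] [254.3279 192.7712] [189.8621 386.4754]
-0.06 0.29 [253.5702 147.2156] [254.281  188.8623] [190.9146 385.2894]
0 0.285 [239.3609 145.68  ] [197.4435 182.7201] [201.4418 307.0192]
0.025 0.285 [233.4925 144.6431] [173.9702 178.5725] [206.2081 274.3148]
100 200 145 | 112 158 128 | 124 159 134 | 136 162 130 | 148 165 115 | 160 176 113 | 172 179 137 | 184 180 130 | 196 183 143 | 208 150 160 | 220 152 218 | 232 130 214 | 244 142 126 | 256 143 128 | 268 131 140 | 
170 [221, 229] | 185 [218, 226, 245, 253] | 200 [217, 225, 237, 245] | 215 [214, 222, 237, 245] | 230 [212, 220, 235, 243] | 245 [190, 198, 214, 230] | 260 [190, 198, 212, 220] | 275 [190, 205, 219, 227] | 290 [200, 208, 224, 232] |
```

Emit:
move_arm:
  plan:
    - {"x":0,"y":0.001,"z":0,"yaw":0,"fingers":1}
    - {"x":-0.001,"y":0.004,"z":0,"yaw":0,"fingers":1}
    - {"x":-0.001,"y":0.009,"z":0,"yaw":0,"fingers":1}
    - {"x":-0.001,"y":0.016,"z":0,"yaw":0,"fingers":1}
    - {"x":-0.001,"y":0.025,"z":0,"yaw":0,"fingers":1}

```text
time: 12.65
eef_pos: [0.5101, -0.1778, 0.2812]
tcp_rot: [0.772, 0.636, 0.0, 0.0]
contact_force: [-0.0, -0.6, -5.1]
opening: 0.198
finger_force: 59.4
```

Emit:
move_arm:
  plan:
    - {"x":0,"y":0.01,"z":0,"yaw":0,"fingers":1}
    - {"x":0,"y":0.02,"z":0,"yaw":0,"fingers":1}
    - {"x":0,"y":0.03,"z":0,"yaw":0,"fingers":1}
    - {"x":0,"y":0.04,"z":0,"yaw":0,"fingers":1}
    - {"x":0,"y":0.05,"z":0,"yaw":0,"fingers":1}

```text
time: 13.15
eef_pos: [0.5594, -0.1873, 0.2811]
tcp_rot: [0.772, 0.636, -0.0, -0.0]
contact_force: [-0.2, 0.1, -4.6]
opening: 0.196
finger_force: 59.4
```

Emit:
move_arm:
  plan:
    - {"x":0,"y":0.01,"z":0,"yaw":0,"fingers":1}
    - {"x":0,"y":0.02,"z":0,"yaw":0,"fingers":1}
    - {"x":0,"y":0.03,"z":0,"yaw":0,"fingers":1}
    - {"x":0,"y":0.039,"z":0,"yaw":0,"fingers":1}
    - {"x":0,"y":0.045,"z":0,"yaw":0,"fingers":1}

```text
time: 13.65
eef_pos: [0.6035, -0.1959, 0.2811]
tcp_rot: [0.772, 0.636, -0.0, -0.0]
contact_force: [-0.8, -0.5, -5.6]
opening: 0.205
finger_force: 59.2
```

Emit:
move_arm:
  plan:
    - {"x":0,"y":0.004,"z":0,"yaw":0,"fingers":1}
    - {"x":0,"y":0.006,"z":0,"yaw":0,"fingers":1}
    - {"x":0,"y":0.007,"z":0,"yaw":0,"fingers":1}
    - {"x":0,"y":0.007,"z":0,"yaw":0,"fingers":1}

```text
time: 14.05
eef_pos: [0.6095, -0.1971, 0.2813]
tcp_rot: [0.772, 0.636, -0.0, -0.0]
contact_force: [0.6, 0.1, -5.7]
opening: 0.195
finger_force: 59.2
```

```bash
cat >> h.py <<'E'
def hookx(im):
    """side-view red slider centroid (tracks the hook's sink)"""
    h=cv2.cvtColor(im[110:230,200:222],cv2.COLOR_RGB2HSV);m=cv2.inRange(h,(0,150,80),(6,255,255))|cv2.inRange(h,(174,150,80),(180,255,255))
    k,l,S,C=cv2.connectedComponentsWithStats(m);i=1+np.argmax(S[1:,4]);return C[i]+[200,110],S[i,4]
def sink(im,ref):
    """slider row -> sink (m) along z at the slider's place"""
    c=cam("side");b,_=hookx(im);f=lambda z:proj(c,(.72,-.218,z))[1]
    return (b[1]-ref)/(f(.21)-f(.31))*.1
E
python3 - <<'E'
from h import *
print(force(12));im=ctrl.read_camera("side");s=ctrl.get_state();print(s["time"],s["eef_pos"],s["opening"])
S=np.array([.612,-.1975]);u=np.array([np.cos(np.deg2rad(-11)),np.sin(np.deg2rad(-11))])
print(rel([*(S-.003*u),.282],np.deg2rad(79)),hookx(im))
o=cv2.imread("pics/side0.png")[:,:,::-1];print(hookx(o.copy()))
c=cam("side");p=s["eef_pos"]+[0,0,.047];print(proj(c,p),blue("side",proj(c,p))[:1])
E
```

```text
(array([ 0.1267, -0.048 , -5.1549]), array([0.1751, 0.1504, 0.1845]))
14.7 [ 0.6095 -0.1971  0.2812] 0.19743775747101266
(array([ 0.0001, -0.0005, -0.0008]), np.float64(-3.297395636669975e-05)) (array([211.2821, 137.1538]), np.int32(39))
(array([211.2895, 137.0526]), np.int32(38))
[239.6253 137.2089] [([235, 130, 7, 17, 74], array([238.5, 138.8]))]
```

Emit:
move_arm:
  plan:
    - {"x":0,"y":0,"z":0.003,"yaw":0,"fingers":1}
    - {"x":0,"y":0,"z":0.007,"yaw":0,"fingers":1}
    - {"x":0,"y":0,"z":0.011,"yaw":0,"fingers":1}
    - {"x":0,"y":0,"z":0.014,"yaw":0,"fingers":1}
    - {"x":0,"y":0,"z":0.016,"yaw":0,"fingers":1}

```text
time: 15.25
eef_pos: [0.6093, -0.197, 0.2644]
tcp_rot: [0.772, 0.636, -0.0, -0.0]
contact_force: [-0.4, 0.5, -5.3]
opening: 0.198
finger_force: 59.3
```

Emit:
move_arm:
  plan:
    - {"x":0,"y":0,"z":0.002,"yaw":0,"fingers":1}
    - {"x":0,"y":0,"z":0.004,"yaw":0,"fingers":1}
    - {"x":0,"y":0,"z":0.006,"yaw":0,"fingers":1}
    - {"x":0,"y":0,"z":0.008,"yaw":0,"fingers":1}
    - {"x":0,"y":0,"z":0.01,"yaw":0,"fingers":1}

```text
time: 15.75
eef_pos: [0.6096, -0.1971, 0.2552]
tcp_rot: [0.772, 0.636, 0.0, 0.0]
contact_force: [-0.5, -0.7, -4.2]
opening: 0.197
finger_force: 59.4
```

Emit:
move_arm:
  plan:
    - {"x":0,"y":0,"z":0.002,"yaw":0,"fingers":1}
    - {"x":0,"y":0,"z":0.004,"yaw":0,"fingers":1}
    - {"x":0,"y":0,"z":0.006,"yaw":0,"fingers":1}
    - {"x":0,"y":0,"z":0.008,"yaw":0,"fingers":1}
    - {"x":0,"y":0,"z":0.01,"yaw":0,"fingers":1}

```text
time: 16.25
eef_pos: [0.6096, -0.1971, 0.2452]
tcp_rot: [0.772, 0.636, 0.0, 0.0]
contact_force: [-0.1, -0.2, -4.2]
opening: 0.2
finger_force: 59.4
```

Run:
```python
from h import *
print(force(8));im=ctrl.read_camera("side");s=ctrl.get_state();print(s["time"],s["eef_pos"],s["opening"],s["finger_force"],s["wrist_torque"])
print(hookx(im),sink(im,137.1))
c=cam("side");p=s["eef_pos"]+[0,0,.047];print(proj(c,p),blue("side",proj(c,p))[:1])
```

```text
(array([-0.0113,  0.3435, -4.35  ]), array([0.1267, 0.1878, 0.2061]))
16.7 [ 0.6096 -0.1971  0.2454] 0.19801371286520195 59.468109011650085 [ 0.0205 -0.0533  0.0235]
(array([211.4103, 139.1538]), np.int32(39)) 0.010782545346324326
[239.8826 144.3354] [([235, 138, 7, 16, 70], array([238.7, 146.3]))]
```

Emit:
move_arm:
  plan:
    - {"x":0,"y":0,"z":0.002,"yaw":0,"fingers":1}
    - {"x":0,"y":0,"z":0.0045,"yaw":0,"fingers":1}
    - {"x":0,"y":0,"z":0.007,"yaw":0,"fingers":1}
    - {"x":0,"y":0,"z":0.01,"yaw":0,"fingers":1}
    - {"x":0,"y":0,"z":0.013,"yaw":0,"fingers":1}

```text
time: 17.25
eef_pos: [0.6096, -0.1971, 0.232]
tcp_rot: [0.772, 0.636, 0.0, 0.0]
contact_force: [-0.1, 1.4, -3.5]
opening: 0.197
finger_force: 59.5
```

Emit:
move_arm:
  plan:
    - {"x":0,"y":0,"z":0.003,"yaw":0,"fingers":1}
    - {"x":0,"y":0,"z":0.006,"yaw":0,"fingers":1}
    - {"x":0,"y":0,"z":0.009,"yaw":0,"fingers":1}
    - {"x":0,"y":0,"z":0.012,"yaw":0,"fingers":1}
    - {"x":0,"y":0,"z":0.015,"yaw":0,"fingers":1}

```text
time: 17.75
eef_pos: [0.6096, -0.1971, 0.2172]
tcp_rot: [0.772, 0.636, 0.0, 0.0]
contact_force: [-0.2, -0.3, -2.9]
opening: 0.201
finger_force: 59.6
```

Emit:
move_arm:
  plan:
    - {"x":0,"y":0,"z":0.003,"yaw":0,"fingers":1}
    - {"x":0,"y":0,"z":0.006,"yaw":0,"fingers":1}
    - {"x":0,"y":0,"z":0.009,"yaw":0,"fingers":1}
    - {"x":0,"y":0,"z":0.012,"yaw":0,"fingers":1}
    - {"x":0,"y":0,"z":0.014,"yaw":0,"fingers":1}

```text
time: 18.25
eef_pos: [0.6096, -0.1971, 0.203]
tcp_rot: [0.772, 0.636, 0.0, 0.0]
contact_force: [-0.0, 0.2, -2.2]
opening: 0.193
finger_force: 59.8
```

Emit:
move_arm:
  plan:
    - {"x":0,"y":0,"z":0.002,"yaw":0,"fingers":1}
    - {"x":0,"y":0,"z":0.004,"yaw":0,"fingers":1}
    - {"x":0,"y":0,"z":0.006,"yaw":0,"fingers":1}
    - {"x":0,"y":0,"z":0.008,"yaw":0,"fingers":1}
    - {"x":0,"y":0,"z":0.01,"yaw":0,"fingers":1}

```text
time: 18.75
eef_pos: [0.6096, -0.1971, 0.1932]
tcp_rot: [0.772, 0.636, 0.0, 0.0]
contact_force: [-0.3, -0.1, -2.2]
opening: 0.2
finger_force: 59.8
```

Run:
```python
from h import *
print(force(20));im=ctrl.read_camera("side");s=ctrl.get_state();print(s["time"],s["eef_pos"],s["opening"],s["finger_force"],s["wrist_torque"])
print(hookx(im),sink(im,137.1))
c=cam("side");p=s["eef_pos"]+[0,0,.047];print(proj(c,p),blue("side",proj(c,p))[:1])
```

```text
(array([ 0.2309,  0.0486, -1.414 ]), array([0.1115, 0.0895, 0.1213]))
19.8 [ 0.6096 -0.1971  0.1933] 0.2006835877166502 59.846150279045105 [ 0.01   -0.0654 -0.0121]
(array([212.4054, 149.3243]), np.int32(37)) 0.06417682800066003
[240.2599 154.3316] [([236, 149, 7, 15, 61], array([239.3, 156.2]))]
```

Emit:
move_arm:
  plan:
    - {"x":0,"y":0,"z":0.002,"yaw":0,"fingers":1}
    - {"x":0,"y":0,"z":0.004,"yaw":0,"fingers":1}
    - {"x":0,"y":0,"z":0.0065,"yaw":0,"fingers":1}
    - {"x":0,"y":0,"z":0.009,"yaw":0,"fingers":1}
    - {"x":0,"y":0,"z":0.012,"yaw":0,"fingers":1}

```text
time: 20.35
eef_pos: [0.6096, -0.1971, 0.1811]
tcp_rot: [0.772, 0.636, 0.0, 0.0]
contact_force: [0.3, -0.1, -0.1]
opening: 0.195
finger_force: 59.9
```

Emit:
move_arm:
  plan:
    - {"x":0,"y":0,"z":0.0025,"yaw":0,"fingers":1}
    - {"x":0,"y":0,"z":0.005,"yaw":0,"fingers":1}
    - {"x":0,"y":0,"z":0.0075,"yaw":0,"fingers":1}
    - {"x":0,"y":0,"z":0.0095,"yaw":0,"fingers":1}
    - {"x":0,"y":0,"z":0.011,"yaw":0,"fingers":1}

```text
time: 20.85
eef_pos: [0.6096, -0.1971, 0.1701]
tcp_rot: [0.772, 0.636, 0.0, 0.0]
contact_force: [0.5, 0.6, -0.5]
opening: 0.199
finger_force: 60.0
```

Run:
```python
from h import *
print(force(30));im=ctrl.read_camera("side");s=ctrl.get_state();print(s["time"],s["eef_pos"],s["opening"],s["finger_force"],s["wrist_torque"])
print(hookx(im),sink(im,137.1))
```

```text
(array([ 0.4369, -0.0643, -0.1482]), array([0.0801, 0.0824, 0.0829]))
22.4 [ 0.6096 -0.1971  0.1703] 0.19988664192218422 60.007485151290894 [-0.0167 -0.1806  0.0062]
(array([212.7838, 153.7297]), np.int32(37)) 0.08730489115367265
```

Emit:
move_arm:
  plan:
    - {"x":0,"y":0,"z":0.001,"yaw":0,"fingers":1}
    - {"x":0,"y":0,"z":0.002,"yaw":0,"fingers":1}
    - {"x":0,"y":0,"z":0.003,"yaw":0,"fingers":1}
    - {"x":0,"y":0,"z":0.003,"yaw":0,"fingers":1}
    - {"x":0,"y":0,"z":0.003,"yaw":0,"fingers":1}

```text
time: 22.9
eef_pos: [0.6096, -0.1971, 0.1672]
tcp_rot: [0.772, 0.636, 0.0, 0.0]
contact_force: [1.0, 0.2, -0.8]
opening: 0.195
finger_force: 60.0
```

Run:
```python
from h import *
print(force(12));s=ctrl.get_state();print(s["time"],s["eef_pos"],s["opening"],s["finger_force"],s["wrist_torque"])
```

```text
(array([ 0.9506, -0.348 , -0.1549]), array([0.0944, 0.1213, 0.1791]))
23.5 [ 0.6096 -0.1971  0.1673] 0.20076240875347834 60.03625452518463 [-0.0349 -0.1433  0.0529]
```

Emit:
move_arm:
  plan:
    - {"x":0,"y":0,"z":0,"yaw":0,"fingers":1}
    - {"x":0,"y":0,"z":0,"yaw":0,"fingers":1}
    - {"x":0,"y":0,"z":0,"yaw":0,"fingers":1}
  force: 20

```text
time: 23.8
eef_pos: [0.6096, -0.1971, 0.1672]
tcp_rot: [0.772, 0.636, 0.0, 0.0]
contact_force: [1.0, -0.7, 0.0]
opening: 0.198
finger_force: 60.0
```

Emit:
move_arm:
  plan:
    - {"x":0,"y":0,"z":0,"yaw":0,"fingers":0.95}
    - {"x":0,"y":0,"z":0,"yaw":0,"fingers":0.9}
    - {"x":0,"y":0,"z":0,"yaw":0,"fingers":0.86}
    - {"x":0,"y":0,"z":0,"yaw":0,"fingers":0.83}
    - {"x":0,"y":0,"z":0,"yaw":0,"fingers":0.81}
  force: 20

```text
time: 24.3
eef_pos: [0.6096, -0.1971, 0.1673]
tcp_rot: [0.772, 0.636, 0.0, 0.0]
contact_force: [0.5, -0.8, -0.6]
opening: 0.199
finger_force: 60.0
```

Emit:
move_arm:
  plan:
    - {"x":0,"y":0,"z":0,"yaw":0,"fingers":0.8}
    - {"x":0,"y":0,"z":0,"yaw":0,"fingers":0.79}
    - {"x":0,"y":0,"z":0,"yaw":0,"fingers":0.78}
    - {"x":0,"y":0,"z":0,"yaw":0,"fingers":0.77}
    - {"x":0,"y":0,"z":0,"yaw":0,"fingers":0.76}
  force: 20

```text
time: 24.8
eef_pos: [0.6094, -0.197, 0.1671]
tcp_rot: [0.772, 0.636, -0.0, -0.0]
contact_force: [-0.4, 0.2, -0.9]
opening: 0.24
finger_force: 0.0
```

Emit:
move_arm:
  plan:
    - {"x":0,"y":0,"z":0,"yaw":0,"fingers":0.75}
    - {"x":0,"y":0,"z":0,"yaw":0,"fingers":0.74}
    - {"x":0,"y":0,"z":0,"yaw":0,"fingers":0.73}
    - {"x":0,"y":0,"z":0,"yaw":0,"fingers":0.72}
    - {"x":0,"y":0,"z":0,"yaw":0,"fingers":0.7}

```text
time: 25.3
eef_pos: [0.6096, -0.1971, 0.1672]
tcp_rot: [0.772, 0.636, -0.0, -0.0]
contact_force: [-0.5, 1.0, 0.5]
opening: 0.3
finger_force: 0.0
```

Run:
```python
from h import *
for k in range(3):
    im=ctrl.read_camera("side");s=ctrl.get_state();print(s["time"],s["opening"],s["finger_force"],s["contact_force"],sink(im,137.1),hookx(im))
c=cam("side");p=s["eef_pos"]+[0,0,.047];print(proj(c,p),blue("side",proj(c,p))[:1])
```

```text
25.35 0.29899789917393177 0.0 [ 0.3301 -0.8235 -0.2572] 0.09165757427683972 (array([212.7647, 154.5588]), np.int32(34))
25.4 0.3012734376331125 0.0 [-0.5922 -0.4606  0.0794] 0.09157375188989035 (array([212.8571, 154.5429]), np.int32(35))
25.45 0.3035690460393141 0.0 [-0.469   0.3232 -0.1514] 0.09157375188989035 (array([212.8571, 154.5429]), np.int32(35))
[240.4602 159.1966] [([236, 154, 8, 15, 67], array([239.9, 161.2]))]
```

Emit:
move_arm:
  plan:
    - {"x":0,"y":0,"z":0,"yaw":0,"fingers":0.66}
    - {"x":0,"y":0,"z":0,"yaw":0,"fingers":0.62}
    - {"x":0,"y":0,"z":-0.003,"yaw":0,"fingers":0.62}
    - {"x":0,"y":0,"z":-0.009,"yaw":0,"fingers":0.62}
    - {"x":0,"y":0,"z":-0.017,"yaw":0,"fingers":0.62}

```text
time: 26.0
eef_pos: [0.6094, -0.197, 0.1846]
tcp_rot: [0.772, 0.636, -0.0, -0.0]
contact_force: [0.0, 0.5, 0.6]
opening: 0.382
finger_force: 0.0
```

Emit:
move_arm:
  plan:
    - {"x":0,"y":0,"z":-0.01,"yaw":0,"fingers":0.62}
    - {"x":0,"y":0,"z":-0.02,"yaw":0,"fingers":0.62}
    - {"x":0,"y":0,"z":-0.035,"yaw":0,"fingers":0.62}
    - {"x":0,"y":0,"z":-0.055,"yaw":0,"fingers":0.62}
    - {"x":0,"y":0,"z":-0.075,"yaw":0,"fingers":0.62}

```text
time: 26.5
eef_pos: [0.6096, -0.1971, 0.2611]
tcp_rot: [0.772, 0.636, 0.0, 0.0]
contact_force: [-0.1, -0.2, 0.1]
opening: 0.385
finger_force: 0.0
```

Emit:
move_arm:
  plan:
    - {"x":0,"y":0,"z":-0.03,"yaw":0,"fingers":0.62}
    - {"x":0,"y":0,"z":-0.06,"yaw":0,"fingers":0.62}
    - {"x":0,"y":0,"z":-0.09,"yaw":0,"fingers":0.62}
    - {"x":0,"y":0,"z":-0.11,"yaw":0,"fingers":0.62}
    - {"x":0,"y":0,"z":-0.11,"yaw":0,"fingers":0.62}

```text
time: 27.0
eef_pos: [0.6107, -0.1976, 0.3753]
tcp_rot: [0.772, 0.636, 0.002, 0.004]
contact_force: [0.0, 0.4, 0.5]
opening: 0.382
finger_force: 0.0
```

Run:
```python
from h import *
c=cam("side");q=proj(c,(.609,-.197,.214))
for k in range(4):
    im=ctrl.read_camera("side");s=ctrl.get_state();print(s["time"],s["eef_pos"],s["contact_force"],sink(im,137.1),blue("side",q)[0])
    for j in range(2): ctrl.read_camera("top")
print(q)
# pail rim/base plumb check from side: steel pail silhouette vs. initial picture's bystanders
o=cv2.imread("pics/side0.png")[:,:,::-1].astype(int);d=np.abs(im.astype(int)-o).sum(2)>90
k,l,S,C=cv2.connectedComponentsWithStats(d.astype(np.uint8));print([(a.tolist()) for a in S[1:] if a[4]>30])
```

```text
27.05 [ 0.6101 -0.1973  0.3722] [ 0.0589  0.4035 -1.6262] 0.09157375188989035 ([236, 151, 10, 18, 82], array([241. , 159.4]))
27.25 [ 0.6089 -0.1968  0.3669] [-0.332  -0.1877 -0.1648] 0.09157375188989035 ([236, 151, 10, 18, 83], array([241.1, 159.4]))
27.45 [ 0.6093 -0.1969  0.3679] [-0.0649 -0.1415 -0.6175] 0.09157375188989035 ([236, 151, 10, 18, 83], array([241. , 159.4]))
27.65 [ 0.6096 -0.1971  0.369 ] [ 0.5951 -0.2257 -0.2513] 0.09157375188989035 ([236, 151, 10, 18, 84], array([241.1, 159.4]))
[240.5954 159.2586]
[[219, 45, 94, 74, 2832], [310, 52, 96, 46, 1876], [330, 91, 6, 7, 37], [231, 111, 6, 11, 42], [302, 110, 74, 153, 5309], [363, 116, 45, 91, 2958], [208, 134, 47, 15, 165], [210, 151, 76, 111, 2914], [412, 181, 15, 30, 227], [293, 196, 16, 14, 58], [381, 215, 19, 8, 44], [401, 242, 8, 8, 51], [333, 257, 60, 36, 1506]]
```

Run:
```python
from h import *
o=cv2.cvtColor(cv2.imread("pics/side0.png"),cv2.COLOR_BGR2HSV);k,l,S,C=cv2.connectedComponentsWithStats(cv2.inRange(o,(100,110,50),(130,255,255)))
print([(S[i].tolist(),C[i].round(1)) for i in range(1,k) if S[i,4]>20]);print(blue("side"))
print(ctrl.get_state()["time"],ctrl.sign_off())
```

```text
[([293, 196, 16, 17, 119], array([300.3, 204.1])), ([241, 211, 6, 21, 105], array([243.2, 221.1])), ([288, 224, 7, 24, 125], array([291. , 235.1]))]
[([236, 151, 10, 18, 83], array([241.1, 159.4])), ([293, 197, 16, 16, 106], array([300.4, 204.4])), ([287, 224, 8, 24, 127], array([291. , 235.1]))]
the job is handed in; nothing more can be done
27.85 None
```

The steel pail is hanging by its blue handle on the hook, which has sunk about 92 mm and stayed still after I let go; I handed the job in at 27.9 s with the gripper clear and both red pails unmoved.

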